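# Turn the cart wheel by its spokes until the valve is on top

## Task

The studio's supply cart lies upside down on the bench so that its soft tyre can be pumped up. With the fingertips push the wheel round by its spokes, without gripping anything, until the valve stem is straight up, at twelve o'clock above the hub, then take your hand away. Push gently, keep off the soft tyre and the valve stem, and leave the pump, bottles and jar as they stand.

Things in the scene. Friction and masses are not known exactly. Their poses are not given: they have to be found in the camera images.
- cart: Supply cart, upside down and fixed: deck 300 x 540 mm, 34 mm thick, flat on the bench, from x = +55 mm; tube legs carry the axle. Only the wheel on the robot's side is mounted. Origin on the bench straight below the wheel's centre; x level along the axle, away from the robot (yaw within 0.25 rad); y left, z up. Apart from the wheel, all of it lies beyond the wheel and under 195 mm.
- wheel (a joint): Angle of the wheel about the axle, rad: 0 (or a full turn either way) with the valve at the very top; grows clockwise as seen from the robot. Turns both ways. The plain bush drags with about 0.25 N m: it stays where it is left and needs 3 to 4 N at 75 mm from the hub. Starts at 2.2 to 4.08, the valve low.
- hub (a point): Centre of the wheel, on the axle, in the tyre's middle plane, 175 mm above the bench. x: the axle, away from the robot; z: from the hub to the valve, turning with the wheel. The orange hub has 28 mm radius and stands out to x = -43 mm, its axle nut to -50 mm.
- spokes: Four straight orange spokes, at 45, 135, 225 and 315 degrees clockwise from the valve as seen from the robot. Each is 18 mm wide along the turn, 14 mm thick, from the hub to 117 mm radius, dished towards the robot: its mid-thickness lies at x = -30 mm at 26 mm radius, -19 mm at 72 mm, -8 mm at 118 mm. The gaps are open right through. Origin and axes as hub.
- spoke1 (a point): Middle of the spoke 45 degrees clockwise from the valve: centre of its section, 72 mm from the axle line; z points outward along the spoke, y along the turn (anticlockwise as seen from the robot).
- spoke2 (a point): Middle of the spoke 135 degrees clockwise from the valve: centre of its section, 72 mm from the axle line; z points outward along the spoke, y along the turn (anticlockwise as seen from the robot).
- spoke3 (a point): Middle of the spoke 225 degrees clockwise from the valve: centre of its section, 72 mm from the axle line; z points outward along the spoke, y along the turn (anticlockwise as seen from the robot).
- spoke4 (a point): Middle of the spoke 315 degrees clockwise from the valve: centre of its section, 72 mm from the axle line; z points outward along the spoke, y along the turn (anticlockwise as seen from the robot).
- tyre: Black rubber tyre, a round ring 330 mm outside and 38 mm wide on an orange rim (rim 28 mm wide, inner radius 117 mm); the inside of the tyre begins at 127 mm radius. Origin and axes as hub. Not to be pushed.
- valve: Black valve stem with a white cap, 11 mm thick, in the middle plane of the wheel, standing inward from the rim (117 mm radius) to 87 mm radius, on the z axis of hub. Origin and axes as hub. Not to be pushed.
- valve_cap (a point): Tip of the white valve cap, 87 mm from the hub centre.
- soap: Green bottle with white cap, 58 mm diameter, 165 mm tall, standing on the bench beside the wheel; origin at the centre of its underside. Bystander.
- ink: Small black bottle, 38 mm diameter, 105 mm tall, standing on the bench; origin at the centre of its underside. Bystander.
- balm: Amber jar with metal lid, 68 mm diameter, 55 mm tall, standing on the bench; origin at the centre of its underside. Bystander.
- pump: Black hand pump lying on the bench between wheel and robot, 260 mm long along its y axis, 32 mm thick; origin under its barrel. Bystander.

How it is judged:
By the outcome, as a careful person would: the job done as asked, in the order asked, and still so for the second after the job is handed in, with the robot touching nothing.
It also fails if it takes over 64 s, if anything falls off the work surface, if the arm or the gripper's body presses on something with over 40 N, if the wrist force passes 120 N, or if a joint passes its speed limit or range.

## Robot

A 6-joint arm with a two-finger parallel gripper is mounted at the origin on the work surface. World frame = base frame: x ahead of the robot, y to its left, z up, the work surface at z = 0. Lengths are in m, angles in rad, forces in N, time in s.
With the tool pointing down it reaches from about 0.4 to 0.825 m from the base axis. Payload 7 kg.
Tool frame: the origin (TCP) lies at the very end of the fingers, on their centre line; the grasp point (between the pads) lies 19 mm behind it (arm.pinch_z is the z of the grasp point in the tool frame, in m); z points along the fingers, y is the direction in which the jaws open and shut (so a half turn about z gives the same grasp; the last joint's range is limited). The gripper opens to 88 mm and grips with 3 to 60 N. Pads are 19 mm wide; open, the fingers measure 130 mm over their backs; the gripper's body (78 mm by 193 mm) begins 47 mm behind the grasp point.
Start: joints at [1.399, 0.359, 0.012, 0, -1.224, -0.288], TCP at [0.3, 0.605, 0.227] pointing down, gripper open.
Joint ranges: [-3.07, 3.07], [-1.43, 2.12], [-1.02, 1.25], [-3.03, 1.67], [-3.05, -0], [-3.03, 3.03]. Speed limits (rad/s): [2.39, 2.39, 3.01, 3.14, 3.14, 3.14].

## Interface

Orientations are given as [roll, pitch, yaw] about the fixed x, y, z axes, in that order (R = Rz(yaw) Ry(pitch) Rx(roll)).
In Python, from station import arm gives the robot as it stands.
- The arm moves only by the tool drive_tool, never from a script. Its argument "targets" is a list of rows, each a list of 6 numbers: the shift along the world's x, y, z in units of 0.04 m (1.0 is 0.04 m), then the turn, a rotation vector about the world's x, y, z in units of 6 degrees (1.0 is 6 degrees). In form: [[x, y, z, wx, wy, wz], ...]. A call has 1 to 5 rows; each row shifts and turns the commanded pose from where the row before left it; what a row does not reach is not made up. A row lasts 1/8 s, in which the tool goes at most 62.5 mm and 10.7 degrees, less where a joint would pass 70% of its speed; a pose out of reach is approached as far as the arm can. A call with a number of a shift or a turn outside -1 to 1 is refused whole. A call with a gripper value outside its range is refused whole. "claw" is the opening, from 0 (shut) to 1 (fully open), set as the call begins (left out, the last holds). The fingers move at their own pace and stop on an object; "newtons" is the grip in N (left out, the last holds). Time passes only in rows, so rows that do not move let the fingers close. It gives the time, the measured TCP pose, the force and the opening at its end, in the units of the state.
- arm.get_state(): the state, without advancing time (a new reading comes with each control period).
- arm.grab_frame(name): name is "scene" or "top" or "wrist"; returns (picture, depth): 400x640x3 uint8, red, green, blue; 400x640 float32, m along the optical axis (not along the pixel's ray), 0 where there is no reading.
- arm.get_calibration(name): a dict with "mtx" (3x3 intrinsics, pixels), "origin" and "rotation" of the camera in the world. Camera axes: x right, y up, looking along -z (the intrinsics and any distortion apply to the point x, -y, -z); pixel columns grow to the right and rows downward; lengths in m; the calibration is good to about 2 mm. The wrist camera is an equidistant fisheye: a pixel r from the principal point sees the ray r / f radians off the axis. A picture is of the moment at which its call begins: read the wrist's pose just before it. get_calibration takes no time and is no camera call; for the wrist camera it gives the pose at the moment of the call.
- arm.job_done(): hands the job in, once; it reports no verdict.
Trained networks look in the newest picture that a camera, given by its name, has taken for a name from the list of things; names that differ only in an ending like _2 or _b are one class to them, and where a whole thing is asked for, a point or a joint stands for the part that bears it (a point fixed in the world has none). Each returns a list of dicts, best first, with "score" (0 to 1); they miss things now and then, are a little off and sometimes report something else, mostly with a low value. They report only what shows in the picture. A call takes as long as a camera call.
- arm.search_frame(target, camera): "point" ([x, y, z] in m, in the coordinates of the camera as it stood for that picture, good to about 4 mm: the middle of the surface that is visible of it).
- arm.cut_out(target, camera): "pixels" (400x640 bool, what is visible of it).
- arm.landmark_of(target, camera): "point" ([x, y, z] in m, in the coordinates of the camera as it stood for that picture, good to about 4 mm: a listed point, or the origin of a listed thing).
The state is a dict: "t": time; "q": joint angles; "qd": joint speeds; "joint_efforts": joint torques, N m; "eef_pos": TCP position; "ee_rot": TCP orientation; "force": force on the tool from outside, world axes, zero at the start; "moment": the same for the moment, N m; "width": finger opening in m.
Only numpy, scipy, OpenCV 4.12 (cv2) and the standard library are available. Lean on these libraries where they do the work, as an engineer would, in place of code of your own. Each camera call takes 0.05 s, during which the arm holds its last target. There are 200 camera calls.

## Working session

There is one attempt and no reset: what is moved stays moved. The work goes in short steps, Python scripts to look and compute and a tool call to move; the robot and the scene stay as the last step left them, time stands still between calls to the robot, and variables do not carry over. Pictures are saved under pics/ and viewed, about 8 in all and at most 12, crops included, and the job is handed in when it is done.

Besides the shell and the picture viewer there is one more tool, called as a command line: name --pt "numbers of a row" for each row, then --argument value for the rest. drive_tool: Moves the arm, as the interface text tells. Shifts and turns lie within -1 to 1; 1 stands for 0.04 m of shift or 6 degrees of turn. Its arguments: {"type":"object","properties":{"targets":{"type":"array"},"claw":{"type":"number"},"newtons":{"type":"number"}},"required":["targets"]}

```bash
mkdir -p pics
cat > h.py <<'E'
from station import arm
import numpy as np, cv2
def world(cam,p):
    c=arm.get_calibration(cam); return np.array(c["rotation"])@np.array(p)+np.array(c["origin"])
def lm(n,cam,f=None):
    r=(f or arm.landmark_of)(n,cam)
    return [(round(d["score"],2),world(cam,d["point"]).round(4)) for d in r[:2]]
E
python3 - <<'E'
from h import *
print(arm.get_state())
for cam in ("scene","top"):
    im,d=arm.grab_frame(cam); cv2.imwrite(f"pics/{cam}0.png",im[:,:,::-1])
    c=arm.get_calibration(cam); print(cam,c["origin"],np.array(c["rotation"]).round(2).tolist())
    for n in ("hub","valve_cap","spoke1","spoke2","spoke3","spoke4","cart","soap","ink","balm","pump"):
        print(n,lm(n,cam))
E
```

```text
{'t': 0.0, 'q': array([ 1.39911327e+00,  3.59365746e-01,  1.10692036e-02, -3.83583651e-04,
       -1.22408734e+00, -2.88120206e-01]), 'qd': array([-0.00124929,  0.00087248,  0.001412  ,  0.00026015,  0.00044024,
        0.00014802]), 'joint_efforts': array([-1.52482065e-03, -5.82712448e+01,  2.93063629e+01,  6.99763566e+00,
        6.81553240e-03, -1.59062547e-04]), 'eef_pos': array([0.29933025, 0.60445763, 0.22563483]), 'ee_rot': array([ 3.13996806e+00, -1.05421376e-04, -4.59933803e-01]), 'force': array([ 0.33183391,  0.61267773, -0.80666145]), 'moment': array([ 0.02545227, -0.01046979,  0.04415034]), 'width': 0.08764517039122584}
scene [ 1.29884325 -0.19276742  1.07135219] [0.72, 0.01, 1.33]
hub [(0.67, array([-0.2555, -1.7471, -0.483 ]))]
valve_cap [(0.83, array([-0.3501, -1.8417, -0.5776]))]
spoke1 [(0.8, array([-0.2216, -1.7132, -0.4491])), (0.7, array([-0.2154, -1.707 , -0.4429]))]
spoke2 [(0.8, array([-0.2216, -1.7132, -0.4491])), (0.7, array([-0.2154, -1.707 , -0.4429]))]
spoke3 [(0.8, array([-0.2216, -1.7132, -0.4491])), (0.7, array([-0.2154, -1.707 , -0.4429]))]
spoke4 [(0.
[... 465 characters left out ...]
2.0794, 3.5388]))]
valve_cap [(0.77, array([2.5111, 2.1163, 3.5757]))]
spoke1 [(0.94, array([2.4744, 2.0795, 3.5389])), (0.9, array([2.4545, 2.0596, 3.5191]))]
spoke2 [(0.94, array([2.4744, 2.0795, 3.5389])), (0.9, array([2.4545, 2.0596, 3.5191]))]
spoke3 [(0.94, array([2.4744, 2.0795, 3.5389])), (0.9, array([2.4545, 2.0596, 3.5191]))]
spoke4 [(0.94, array([2.4744, 2.0795, 3.5389])), (0.9, array([2.4545, 2.0596, 3.5191]))]
cart [(0.78, array([2.6559, 2.261 , 3.7205]))]
soap [(0.95, array([2.6865, 2.2916, 3.751 ]))]
ink [(0.5, array([2.5997, 2.2049, 3.6643]))]
balm [(0.72, array([2.695 , 2.3002, 3.7596])), (0.56, array([2.3859, 1.991 , 3.4504]))]
pump [(0.66, array([2.6299, 2.235 , 3.6945]))]
```

View pics/scene0.png

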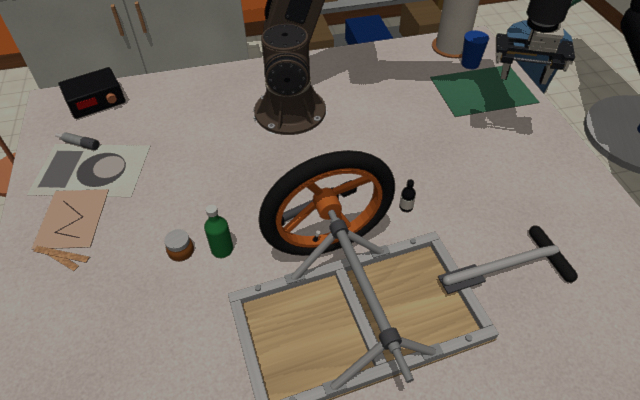

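View pics/top0.png

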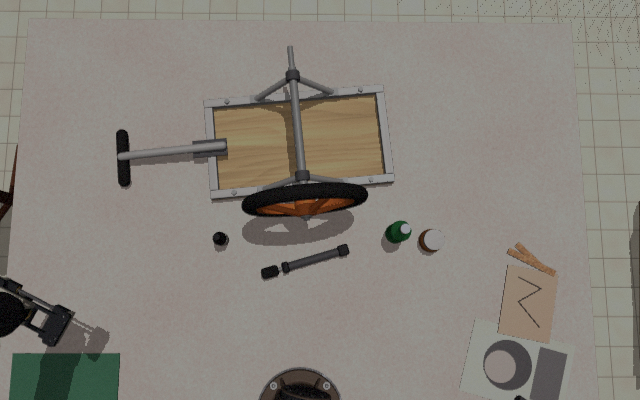

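The scene view shows the wheel from behind, hub at about (328,203) with the white cap low at (318,236), and the ink bottle to its right at (408,196). The top view shows the pump at (305,262), ink at (220,239), soap at (398,232) and balm at (430,240). "rotation" is a rotation vector, so I'm fixing the helper.

```bash
sed -i 's/np.array(c\["rotation"\])@/cv2.Rodrigues(np.array(c["rotation"],float))[0]@/' h.py
python3 - <<'E'
from h import *
for cam in ("scene","top"):
    arm.grab_frame(cam)
    for n in ("hub","valve_cap","cart","soap","ink","balm","pump"):
        print(cam,n,lm(n,cam))
    r=arm.landmark_of("spoke1",cam); print([(round(d["score"],2),world(cam,d["point"]).round(3)) for d in r])
E
```

```text
scene hub [(0.74, array([0.8582, 0.3627, 0.1412]))]
scene valve_cap [(0.77, array([0.8803, 0.366 , 0.058 ]))]
scene cart [(0.94, array([ 0.9002,  0.4208, -0.0141]))]
scene soap [(0.83, array([ 0.8252,  0.1778, -0.1241]))]
scene ink [(0.91, array([0.8297, 0.6593, 0.0441]))]
scene balm [(0.65, array([ 0.8041,  0.0857, -0.1654]))]
scene pump [(0.66, array([ 0.7608,  0.4184, -0.0558]))]
[(0.81, array([0.824, 0.313, 0.183])), (0.81, array([0.849, 0.313, 0.085])), (0.71, array([0.856, 0.412, 0.094])), (0.65, array([0.827, 0.414, 0.185]))]
top hub [(0.62, array([0.5214, 0.1065, 0.1716]))]
top valve_cap [(0.59, array([0.5167, 0.0865, 0.0905])), (0.16, array([0.5218, 0.106 , 0.175 ]))]
top cart [(0.92, array([ 0.5111,  0.1189, -0.002 ])), (0.7, array([0.4994, 0.1652, 0.2116]))]
top soap [(0.57, array([ 0.445 , -0.1407, -0.0195]))]
top ink [(0.46, array([0.424 , 0.362 , 0.0259]))]
top balm []
top pump [(0.88, array([0.3626, 0.1047, 0.0047])), (0.64, array([0.4211, 0.3596, 0.0257]))]
[(0.84, array([0.496, 0.165, 0.21 ])), (0.83, array([0.5  , 0.142, 0.113]))]
```

```bash
sed -i 's/cv2.Rodrigues(np.array(c\["rotation"\],float))\[0\]@/Rot.from_euler("xyz",c["rotation"]).as_matrix()@/; 2a from scipy.spatial.transform import Rotation as Rot' h.py
python3 - <<'E'
from h import *
for cam in ("scene","top"):
    arm.grab_frame(cam)
    for n in ("hub","valve_cap","cart","soap","ink","balm","pump"):
        print(cam,n,lm(n,cam))
    r=arm.landmark_of("spoke1",cam); print([(round(d["score"],2),world(cam,d["point"]).round(3)) for d in r])
    # fit tyre plane yaw
    r=arm.cut_out("tyre",cam)
im,d=arm.grab_frame("top"); m=arm.cut_out("tyre","top")[0]["pixels"]
c=arm.get_calibration("top");K=np.array(c["mtx"]); v,u=np.nonzero(m&(d>0)); z=d[v,u]
P=np.c_[(u-K[0,2])*z/K[0,0],-(v-K[1,2])*z/K[1,1],-z]@Rot.from_euler("xyz",c["rotation"]).as_matrix().T+c["origin"]
k=P[:,2]>.2; p=P[k]
t=np.polyfit(p[:,1],p[:,0],1); print("yaw",np.arctan(-t[0]), "mean",p.mean(0),len(p), p[:,1].min(),p[:,1].max())
print("hubx at y", t)
E
```

```text
scene hub [(0.93, array([ 0.5712, -0.014 ,  0.1727]))]
scene valve_cap [(0.75, array([ 0.5725, -0.039 ,  0.0865])), (0.41, array([ 0.5551, -0.0449,  0.2394]))]
scene cart [(0.72, array([ 0.5676, -0.009 ,  0.0016])), (0.48, array([ 4.809e-01, -3.821e-01, -4.000e-04]))]
scene soap [(0.57, array([ 0.4977, -0.2757, -0.0015])), (0.19, array([ 0.5586, -0.0807,  0.1416]))]
scene ink [(0.93, array([ 0.4778,  0.2269, -0.002 ]))]
scene balm [(0.67, array([ 4.817e-01, -3.796e-01,  3.000e-04]))]
scene pump [(0.74, array([ 0.4231, -0.0336,  0.0026]))]
[(0.92, array([ 0.556, -0.047,  0.238])), (0.87, array([0.548, 0.017, 0.113])), (0.87, array([ 0.557, -0.077,  0.141])), (0.8, array([0.544, 0.049, 0.206]))]
top hub [(0.6, array([ 0.5748, -0.0122,  0.1722]))]
top valve_cap [(0.82, array([ 0.571 , -0.0385,  0.0952]))]
top cart [(0.92, array([ 0.5738, -0.016 , -0.0023])), (0.68, array([ 0.5692, -0.0103,  0.1766]))]
top soap [(0.71, array([ 5.024e-01, -2.745e-01,  3.000e-04]))]
top ink []
top balm [(0.56, array([ 0.4824, -0.3785,  0.0029]))]
top pump [(0.58, array([ 0.4195, -0.031 ,  0.0016])), (0.44, array([ 5.003e-01, -2.740e-01,  1.000e-04]))]
[(0.96, array([ 0.553, -0.042,  0.237])), (0.84, array([ 0.559, -0.078,  0.139])), (0.83, array([0.547, 0.051, 0.203])), (0.6, array([0.551, 0.019, 0.111]))]
yaw 0.0995583845894824 mean [ 0.56707576 -0.01107722  0.30723502] 1985 -0.17091390817023644 0.14517396031783567
hubx at y [-0.09988863  0.56596927]
```

drive_tool --pt "0 0 1 0 -0.2 1" --pt "0 0 1 0 -0.2 1" --pt "0 0 1 0 -0.5 1" --pt "0 0 0.5 0 -1 1" --pt "0 0 0 0 -1 0.4" --claw 0

```text
t: 3.82
eef_pos: [0.2999, 0.6058, 0.3696]
ee_rot: [-3.099, -0.303, -0.001]
force: [0.6, -0.3, 0.2]
width: 0.0433
```

drive_tool --pt "0 0 0 0 -1 0" --pt "0 0 0 0 -1 0" --pt "0 0 0 0 -1 0"

```text
t: 4.2
eef_pos: [0.2992, 0.6051, 0.3671]
ee_rot: [-3.102, -0.617, -0.002]
force: [1.0, -0.0, 0.3]
width: 0.0131
```

```bash
python3 -c "
from h import *
s=arm.get_state();print(s['t'],s['q'].round(3),s['eef_pos'].round(3),Rot.from_euler('xyz',s['ee_rot']).as_matrix().round(2))"
```

```text
4.2 [ 1.69   0.187 -0.306  0.668 -1.204 -0.397] [0.299 0.605 0.367] [[ 0.82  0.02  0.58]
 [-0.   -1.    0.04]
 [ 0.58 -0.03 -0.82]]
```

drive_tool --pt "0.6 -0.5 0.2 -0.4 1 0" --pt "0.6 -1 0.2 0 1 0" --pt "0.6 -1 0.2 0 1 0" --pt "0.6 -1 0.2 0 1 0" --pt "0.6 -1 0.2 0 1 0"

```text
t: 4.82
eef_pos: [0.4197, 0.4238, 0.4077]
ee_rot: [-3.14, -0.087, 0.022]
force: [1.8, -0.2, -0.9]
width: 0.0002
```

drive_tool --pt "0 -1 0 0 0.9 0" --pt "0 -1 0 0 0 0" --pt "0 -1 0 0 0 0" --pt "0 -1 0 0 0 0" --pt "0 -1 0 0 0 0"

```text
t: 5.45
eef_pos: [0.4194, 0.2234, 0.4068]
ee_rot: [-3.14, 0.004, 0.021]
force: [0.5, 0.4, 0.0]
width: 0.0004
```

drive_tool --pt "0 -1 0 0.5 0 0" --pt "0 -1 0 1 0 0" --pt "0 -1 0 1 0 0" --pt "0 -1 0 1 0 0" --pt "0 -1 0 1 0 0"

```text
t: 6.08
eef_pos: [0.4191, 0.0242, 0.4078]
ee_rot: [-2.666, -0.009, 0.021]
force: [0.6, 0.3, -0.8]
width: 0.0006
```

```bash
cat > st.py <<'E'
from h import *
s=arm.get_state();R=Rot.from_euler('xyz',s['ee_rot']).as_matrix()
print(round(s['t'],2),s['q'].round(3),s['eef_pos'].round(4),'z',R[:,2].round(3),'y',R[:,1].round(3),'F',s['force'].round(1))
E
python3 st.py
```

```text
6.08 [ 0.052 -0.095 -0.023 -0.475 -1.613  1.514] [0.4191 0.0242 0.4078] z [-0.002  0.458 -0.889] y [ 0.023 -0.889 -0.458] F [ 0.6  0.3 -0.8]
```

drive_tool --pt "0 -1 0 1 0 0" --pt "0 -1 0 1 0 0" --pt "0 -1 0 1 0 0" --pt "0 -1 0 1 0 0" --pt "0 -0.5 0 1 0 0"

```text
t: 6.7
eef_pos: [0.4195, -0.1572, 0.4061]
ee_rot: [-2.143, -0.015, 0.013]
force: [1.0, 1.3, 0.9]
width: 0.0006
```

drive_tool --pt "-0.2 0 0 1 0 0" --pt "-0.2 0 0 1 0 0" --pt "-0.2 0 0 1 0 0" --pt "-0.2 0 0 0 0 -1" --pt "-0.2 0 0 0 0 -1"

```text
t: 7.32
eef_pos: [0.3796, -0.1554, 0.4056]
ee_rot: [-1.831, -0.017, -0.203]
force: [0.5, -0.6, 0.3]
width: -0.0001
```

drive_tool --pt "0 0 0 0 0 -1" --pt "0 0 0 0 0 -1" --pt "0 0 0 0 0 -1" --pt "0 0 0 0 0 -1" --pt "0 0 0 0 0 -1"

```text
t: 7.95
eef_pos: [0.3794, -0.1551, 0.4064]
ee_rot: [-1.833, -0.019, -0.727]
force: [-0.9, 0.1, 0.2]
width: 0.0006
```

```bash
python3 st.py
```

```text
7.95 [-1.11   0.07  -0.196 -1.205 -1.851  1.958] [ 0.3794 -0.1551  0.4064] z [ 0.645  0.719 -0.259] y [-0.159 -0.205 -0.966] F [-0.9  0.1  0.2]
```

drive_tool --pt "0.5 0 -0.4 0 0 -1" --pt "0.5 0 -0.4 0 0 -1" --pt "0.5 0 -0.4 0 0 -1" --pt "0.5 0 -0.4 0 0 -1" --pt "0.4 0.2 -0.4 0 0 -1"

```text
t: 8.57
eef_pos: [0.4759, -0.1474, 0.3261]
ee_rot: [-1.833, -0.019, -1.251]
force: [0.5, 0.4, 0.7]
width: 0.0002
```

```bash
python3 st.py
python3 - <<'E'
from h import *
im,d=arm.grab_frame("wrist"); cv2.imwrite("pics/w1.png",im[:,:,::-1])
for n in ("hub","valve_cap","spoke1"):
    print(n,[(round(q["score"],2),world("wrist",q["point"]).round(3)) for q in arm.landmark_of(n,"wrist")])
E
```

```text
8.57 [-1.02  -0.071 -0.528 -1.431 -1.248  1.993] [ 0.4759 -0.1474  0.3261] z [ 0.918  0.299 -0.259] y [-0.24  -0.099 -0.966] F [0.5 0.4 0.7]
hub []
valve_cap [(0.68, array([ 0.574, -0.031,  0.094]))]
spoke1 [(0.72, array([0.547, 0.019, 0.112]))]
```

View pics/w1.png

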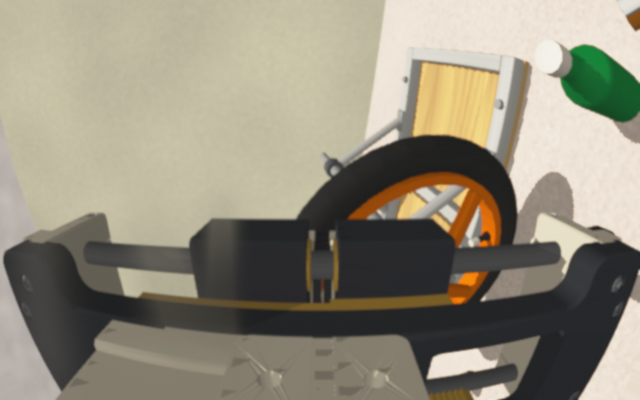

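The wrist view shows the shut fingers at about (320,260), the wheel to the right with the valve cap at (485,238), and soap clear at the upper right. Next: plan the arc.

```bash
cat > plan.py <<'E'
from h import *
H=np.array([.571,-.012,.175]); psi=.1
X=np.array([np.cos(psi),np.sin(psi),0]);Y=np.array([-np.sin(psi),np.cos(psi),0]);Z=np.array([0,0,1.])
def tip(phi,gap=0,r=.064,x0=-.002,a=.022,b=.0105):
    p=np.radians(phi); e=-np.sin(p)*Y+np.cos(p)*Z; n=-np.cos(p)*Y-np.sin(p)*Z
    return H+r*e+(.009+a*abs(np.sin(p))+b*abs(np.cos(p))+gap)*n+x0*X
E
python3 - <<'E'
from plan import *
for g,x0,ph in [(.015,-.08,27),(.015,-.002,27)]: print(tip(ph,g,x0=x0).round(4))
prev=tip(27,.015)
for ph in range(27,-140,-9):
    t=tip(ph); dd=(t-H); u=[dd@Y,dd[2]]
    cm=max(np.hypot(u[0]+i*.0105,u[1]+j*.022) for i in(-1,1) for j in(-1,1)); ci=np.hypot(*np.maximum(np.abs(u)-[.0105,.022],0))
    print(ph,t.round(4),((t-prev)/.04).round(2),"rmax",cm.round(3),"rmin",ci.round(3)); prev=t
E
```

```text
[ 0.4982 -0.0873  0.2123]
[ 0.5758 -0.0795  0.2123]
27 [ 0.5744 -0.0662  0.2192] [-0.03  0.33  0.17] rmax 0.093 rmin 0.049
18 [ 0.5734 -0.0563  0.2279] [-0.02  0.25  0.22] rmax 0.093 rmin 0.046
9 [ 0.5723 -0.0446  0.2346] [-0.03  0.29  0.17] rmax 0.092 rmin 0.044
0 [ 0.571  -0.0316  0.239 ] [-0.03  0.32  0.11] rmax 0.091 rmin 0.043
-9 [ 0.5703 -0.0247  0.2418] [-0.02  0.17  0.07] rmax 0.092 rmin 0.045
-18 [ 0.5695 -0.0169  0.2438] [-0.02  0.19  0.05] rmax 0.092 rmin 0.047
-27 [ 0.5686 -0.0084  0.2449] [-0.02  0.21  0.03] rmax 0.093 rmin 0.048
-36 [0.5677 0.0007 0.2447] [-0.02  0.23 -0.01] rmax 0.095 rmin 0.048
-45 [0.5667 0.0103 0.2429] [-0.02  0.24 -0.04] rmax 0.096 rmin 0.047
-54 [0.5658 0.02   0.2393] [-0.02  0.24 -0.09] rmax 0.096 rmin 0.048
-63 [0.5648 0.0295 0.2338] [-0.02  0.24 -0.14] rmax 0.096 rmin 0.048
-72 [0.564  0.0382 0.2263] [-0.02  0.22 -0.19] rmax 0.095 rmin 0.05
-81 [0.5632 0.0457 0.217 ] [-0.02  0.19 -0.23] rmax 0.094 rmin 0.052
-90 [0.5626 0.0515 0.206 ] [-0.01  0.15 -0.27] rmax 0.091 rmin 0.054
-99 [0.5622 0.0557 0.197 ] [-0.01  0.11 -0.23] rmax 0.09 rmin 0.058
-108 [0.5619 0.0586 0.1868] [-0.01  0.07 -0.25] rmax 0.088 rmin 0.061
-117 [0.5618 0.0596 0.1757] [-0.    0.03 -0.28] rmax 0.086 rmin 0.062
-126 [0.5619 0.0586 0.1641] [ 0.   -0.03 -0.29] rmax 0.088 rmin 0.061
-135 [0.5622 0.0553 0.1524] [ 0.01 -0.08 -0.29] rmax 0.09 rmin 0.057
```

drive_tool --pt "0 0.3 -0.6 0 0 -1" --pt "0 0.4 -0.6 0 0.3 0" --pt "0 0.4 -0.4 0 0 0"

```text
t: 9.15
eef_pos: [0.4758, -0.103, 0.2629]
ee_rot: [-1.863, -0.014, -1.35]
force: [1.3, 0.2, -0.4]
width: 0.0004
```

drive_tool --pt "0.3 0.2 -0.7 0 0 0" --pt "0.25 0.19 -0.56 0 0 0" --pt "0 0 0 0 0 0"

```text
t: 9.52
eef_pos: [0.4977, -0.0877, 0.2107]
ee_rot: [-1.864, -0.007, -1.35]
force: [-0.5, -0.7, -0.8]
width: 0.0001
```

```bash
python3 st.py
python3 - <<'E'
from h import *
im,d=arm.grab_frame("wrist"); a=im[:,:,::-1]
im,d=arm.grab_frame("scene"); b=cv2.resize(im[100:300,200:460,::-1],None,fx=2,fy=2)
cv2.imwrite("pics/s2.png",b); cv2.imwrite("pics/w2.png",a)
E
```

```text
9.53 [-0.952  0.108 -0.76  -1.681 -1.09   2.413] [ 0.4977 -0.0877  0.2107] z [ 0.935  0.207 -0.289] y [-0.281 -0.07  -0.957] F [-0.5 -0.7 -0.8]
```

View pics/w2.png

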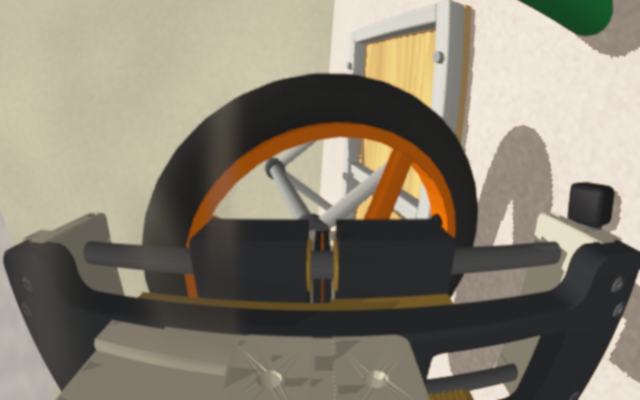

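View pics/s2.png

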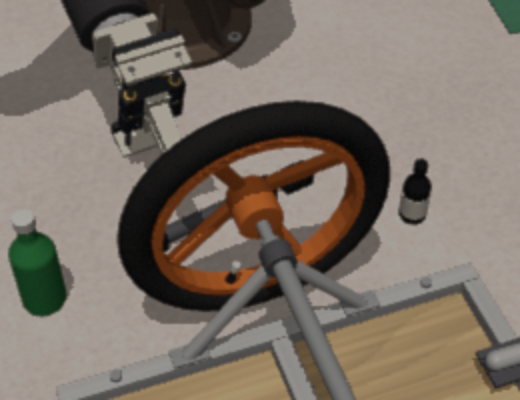

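The wrist view shows the fingers (320,260) in front of the wheel. The scene crop shows them at about (170,130), lined up with the gap between the upper spoke (230,180) and the side spoke (190,240). Inserting now.

drive_tool --pt "0.4 0.04 0 0 0 0" --pt "0.4 0.04 0 0 0 0" --pt "0.4 0.04 0 0 0 0" --pt "0.4 0.04 0 0 0 0" --pt "0.35 0.04 0 0 0 0"

```text
t: 10.25
eef_pos: [0.5767, -0.0788, 0.2122]
ee_rot: [-1.863, -0.012, -1.35]
force: [-0.2, 0.2, 0.6]
width: 0.0003
```

```bash
python3 st.py
python3 - <<'E'
from h import *
im,d=arm.grab_frame("scene"); cv2.imwrite("pics/s3.png",cv2.resize(im[130:270,240:420,::-1],None,fx=3,fy=3))
E
```

```text
10.25 [-0.782  0.17  -0.678 -1.812 -0.978  2.418] [ 0.5767 -0.0788  0.2122] z [ 0.935  0.206 -0.288] y [-0.278 -0.074 -0.958] F [-0.2  0.2  0.6]
```

View pics/s3.png

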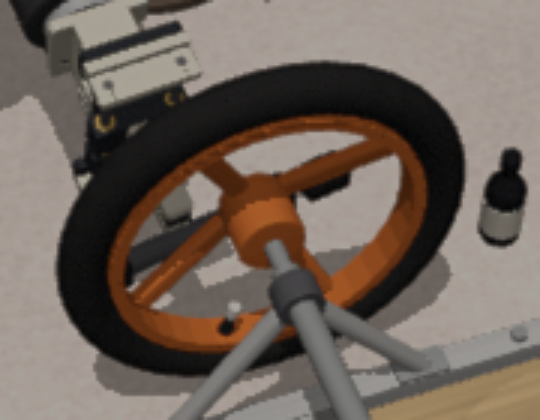

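drive_tool --pt "0 0.17 0.09 0 0 0" --pt "-0.03 0.16 0.08 0 0 0" --pt "-0.01 0.12 0.11 0 0 0" --pt "-0.01 0.13 0.11 0 0 0" --pt "0 0 0 0 0 0"

```text
t: 10.92
eef_pos: [0.5735, -0.0554, 0.229]
ee_rot: [-1.861, -0.013, -1.35]
force: [-0.4, -0.0, 0.4]
width: 0.0006
```

```bash
cat > ang.py <<'E'
from plan import *
def ang(p): d=p-H; return np.degrees(np.arctan2(-d@Y,d[2])).round(1)
for cam in ("scene","top"):
    arm.grab_frame(cam)
    print(cam,"valve",[(round(q["score"],2),ang(w),w.round(3)) for q in arm.landmark_of("valve_cap",cam)[:2] for w in [world(cam,q["point"])]],
     "spokes",[(round(q["score"],2),ang(world(cam,q["point"]))) for q in arm.landmark_of("spoke1",cam)])
E
python3 st.py; python3 ang.py
```

```text
10.93 [-0.73   0.098 -0.693 -1.819 -0.931  2.364] [ 0.5735 -0.0554  0.229 ] z [ 0.936  0.206 -0.286] y [-0.276 -0.075 -0.958] F [-0.4 -0.   0.4]
scene valve [(0.96, np.float64(153.2), array([ 0.573, -0.051,  0.097]))] spokes [(0.9, np.float64(-76.0)), (0.83, np.float64(108.9)), (0.73, np.float64(17.0))]
top valve [(0.72, np.float64(155.3), array([ 0.572, -0.048,  0.098])), (0.64, np.float64(-159.2), array([ 0.569, -0.012,  0.174]))] spokes [(0.81, np.float64(-74.5)), (0.7, np.float64(-165.6)), (0.69, np.float64(15.4)), (0.68, np.float64(-159.8)), (0.61, np.float64(110.2))]
```

drive_tool --pt "-0.01 0.15 0.09 0 0 0" --pt "-0.02 0.15 0.08 0 0 0" --pt "-0.01 0.16 0.06 0 0 0" --pt "-0.02 0.16 0.05 0 0 0" --pt "-0.02 0.17 0.07 0 0 0"

```text
t: 11.85
eef_pos: [0.5704, -0.0244, 0.2418]
ee_rot: [-1.863, -0.012, -1.352]
force: [1.2, -5.4, -3.5]
width: 0.0002
```

drive_tool --pt "-0.02 0.19 0.05 0 0 0" --pt "-0.02 0.21 0.03 0 0 0" --pt "-0.02 0.23 -0.01 0 0 0" --pt "-0.02 0.24 -0.04 0 0 0" --pt "0 0 0 0 0 0"

```text
t: 12.48
eef_pos: [0.567, 0.0116, 0.2436]
ee_rot: [-1.861, -0.011, -1.349]
force: [0.3, 0.0, -0.5]
width: 0.0005
```

```bash
python3 st.py; python3 ang.py
```

```text
12.47 [-5.900e-01 -2.000e-03 -7.520e-01 -1.906e+00 -8.240e-01  2.348e+00] [0.567  0.0116 0.2436] z [ 0.935  0.207 -0.286] y [-0.277 -0.074 -0.958] F [ 0.3  0.  -0.5]
scene valve [(0.85, np.float64(99.0), array([ 0.58 , -0.097,  0.161]))] spokes [(0.97, np.float64(-41.0)), (0.68, np.float64(139.6)), (0.58, np.float64(-132.3))]
top valve [(0.8, np.float64(96.4), array([ 0.578, -0.094,  0.166]))] spokes [(0.91, np.float64(53.9)), (0.85, np.float64(-40.4)), (0.66, np.float64(142.0)), (0.64, np.float64(-130.6))]
```

drive_tool --pt "-0.02 0.24 -0.09 0 0 0" --pt "-0.02 0.24 -0.14 0 0 0" --pt "-0.02 0.22 -0.19 0 0 0" --pt "-0.02 0.19 -0.23 0 0 0" --pt "-0.01 0.08 -0.13 0 0 0"

```text
t: 13.4
eef_pos: [0.5645, 0.0485, 0.2122]
ee_rot: [-1.861, -0.012, -1.353]
force: [0.7, -3.5, 3.4]
width: 0.0004
```

drive_tool --pt "-0.01 0.07 -0.14 0 0 0" --pt "-0.01 0.11 -0.23 0 0 0" --pt "-0.01 0.07 -0.25 0 0 0" --pt "0 0.03 -0.28 0 0 0" --pt "0 0 0 0 0 0"

```text
t: 14.02
eef_pos: [0.5624, 0.06, 0.1744]
ee_rot: [-1.865, -0.009, -1.352]
force: [-0.8, -0.6, 0.0]
width: 0.0001
```

```bash
python3 st.py; python3 ang.py
python3 - <<'E'
from h import *
im,d=arm.grab_frame("scene"); cv2.imwrite("pics/s4.png",cv2.resize(im[130:270,240:420,::-1],None,fx=3,fy=3))
E
```

```text
14.03 [-0.635  0.3   -0.942 -2.181 -1.073  2.871] [0.5624 0.06   0.1744] z [ 0.935  0.205 -0.29 ] y [-0.281 -0.072 -0.957] F [-0.8 -0.6  0. ]
scene valve [(0.59, np.float64(23.8), array([ 0.572, -0.046,  0.252])), (0.37, np.float64(-179.0), array([ 0.569, -0.009,  0.004]))] spokes [(0.92, np.float64(159.0)), (0.66, np.float64(68.2)), (0.63, np.float64(-20.9)), (0.57, np.float64(-112.2))]
top valve [(0.57, np.float64(22.0), array([ 0.573, -0.044,  0.255]))] spokes [(0.95, np.float64(-111.1)), (0.82, np.float64(159.4)), (0.82, np.float64(-20.3)), (0.66, np.float64(66.3)), (0.43, np.float64(22.2))]
```

View pics/s4.png

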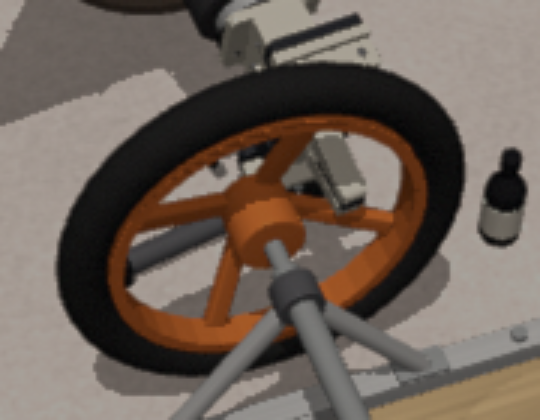

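drive_tool --pt "0 0 0.3 0 0 0" --pt "0 0 0 -0.7 -0.15 0.22" --pt "0 0 0 -0.7 -0.15 0.22" --pt "0 0 0 -0.7 -0.15 0.22" --pt "0 0 0 -0.7 -0.15 0.22"

```text
t: 15.0
eef_pos: [0.5619, 0.0588, 0.1927]
ee_rot: [-1.887, -0.308, -1.25]
force: [0.9, 0.0, -0.4]
width: 0.0006
```

```bash
python3 st.py; python3 ang.py
```

```text
15.0 [-0.599  0.183 -0.896 -2.126 -0.965  3.031] [0.5619 0.0588 0.1927] z [ 0.932  0.21  -0.297] y [-0.204 -0.372 -0.906] F [ 0.9  0.  -0.4]
scene valve [(0.68, np.float64(23.6), array([ 0.569, -0.045,  0.25 ])), (0.2, np.float64(-125.7), array([ 0.478,  0.227, -0.003]))] spokes [(0.91, np.float64(-22.1)), (0.86, np.float64(159.3)), (0.75, np.float64(66.6)), (0.71, np.float64(177.5)), (0.59, np.float64(-111.9))]
top valve [(0.71, np.float64(22.0), array([ 0.573, -0.045,  0.256]))] spokes [(0.85, np.float64(160.4)), (0.84, np.float64(68.5)), (0.79, np.float64(-21.5)), (0.77, np.float64(-112.2))]
```

The turn ran the wrong way: q6 rose to its limit. Reversing at once.

drive_tool --pt "0 0 0 0.9 0.2 -0.28" --pt "0 0 0 0.9 0.2 -0.28" --pt "0 0 0 0.9 0.2 -0.28" --pt "0 0 0 0.9 0.2 -0.28" --pt "0 0 0 0.9 0.2 -0.28"

```text
t: 15.92
eef_pos: [0.5622, 0.0587, 0.1927]
ee_rot: [-1.874, 0.18, -1.403]
force: [0.2, -0.1, 0.6]
width: 0.0006
```

```bash
python3 st.py; python3 ang.py
```

```text
15.93 [-0.602  0.188 -0.896 -2.125 -0.973  2.524] [0.5622 0.0587 0.1927] z [ 0.932  0.212 -0.294] y [-0.323  0.118 -0.939] F [ 0.2 -0.1  0.6]
scene valve [(0.57, np.float64(25.0), array([ 0.575, -0.048,  0.252]))] spokes [(0.95, np.float64(67.8)), (0.93, np.float64(159.7)), (0.74, np.float64(-112.4)), (0.63, np.float64(-21.4))]
top valve [(0.6, np.float64(20.2), array([ 0.572, -0.043,  0.259])), (0.41, np.float64(-141.9), array([ 0.57 , -0.011,  0.173]))] spokes [(0.9, np.float64(160.7)), (0.88, np.float64(70.7)), (0.88, np.float64(-109.1))]
```

drive_tool --pt "0 0 -0.3 0 0 0" --pt "0 0 -0.2 0 0 0" --pt "0 -0.02 -0.2 0 0 0" --pt "0 -0.03 -0.2 0 0 0" --pt "0 0 0 0 0 0"

```text
t: 16.85
eef_pos: [0.5623, 0.0563, 0.1562]
ee_rot: [-1.875, 0.176, -1.402]
force: [0.1, 0.6, -0.2]
width: 0.0004
```

```bash
python3 st.py; python3 ang.py
```

```text
16.85 [-0.664  0.394 -0.955 -2.186 -1.137  2.768] [0.5623 0.0563 0.1562] z [ 0.932  0.212 -0.295] y [-0.323  0.114 -0.939] F [ 0.1  0.6 -0.2]
scene valve [(0.67, np.float64(9.1), array([ 0.571, -0.025,  0.256])), (0.39, np.float64(143.0), array([ 0.556, -0.058,  0.117]))] spokes [(0.97, np.float64(-128.5)), (0.87, np.float64(143.7)), (0.71, np.float64(54.0)), (0.68, np.float64(-36.8))]
top valve [(0.79, np.float64(6.2), array([ 0.569, -0.022,  0.263])), (0.19, np.float64(51.8), array([ 0.561, -0.07 ,  0.219]))] spokes [(0.87, np.float64(144.3)), (0.82, np.float64(-126.7)), (0.75, np.float64(-37.3)), (0.58, np.float64(51.0))]
```

drive_tool --pt "0 -0.03 -0.1 0 0 0" --pt "0 -0.03 -0.08 0 0 0" --pt "0 0 0 0 0 0"

```text
t: 17.52
eef_pos: [0.5625, 0.0539, 0.1496]
ee_rot: [-1.874, 0.176, -1.402]
force: [2.5, -0.7, 2.7]
width: 0.0002
```

```bash
cat > fine.py <<'E'
from plan import *
out={}
for cam in ("scene","top"):
    for k in range(3):
        arm.grab_frame(cam)
        P=[world(cam,q["point"]) for q in arm.landmark_of("spoke1",cam) if q["score"]>.45]
        P=[np.array([-(p-H)@Y,p[2]-H[2]]) for p in P]; P=[p for p in P if .05<np.hypot(*p)<.095]
        for p in P:
            a=np.degrees(np.arctan2(*p)); i=round((a-45)/90)%4
            out.setdefault((cam,i),[]).append((a-45+45)%90-45)
        for q in arm.landmark_of("valve_cap",cam)[:1]:
            w=world(cam,q["point"])-H; out.setdefault((cam,"valve"),[]).append(np.degrees(np.arctan2(-w@Y,w[2])))
for k in out: print(k,np.round(out[k],1))
E
python3 st.py; python3 fine.py
```

```text
17.52 [-0.677  0.436 -0.961 -2.19  -1.168  2.81 ] [0.5625 0.0539 0.1496] z [ 0.932  0.212 -0.294] y [-0.322  0.114 -0.94 ] F [ 2.5 -0.7  2.7]
('scene', 0) [3.7 3.4 2.8]
('scene', 3) [2.5 0.1 4. ]
('scene', 1) [4.7 6.8 5.9]
('scene', 2) [2.5 1.7]
('scene', 'valve') [2.8 3.1 3.4]
('top', 0) [ 3.5 -2.1]
('top', 1) [3.5 6.7 5.3]
('top', 3) [0.8 3.5 2.2]
('top', 2) [4.  5.1 3.8]
('top', 'valve') [0.3 3.1]
```

drive_tool --pt "0 -0.015 -0.05 0 0 0" --pt "0 -0.015 -0.04 0 0 0" --pt "0 0 0 0 0 0"

```text
t: 18.8
eef_pos: [0.5625, 0.0528, 0.1462]
ee_rot: [-1.873, 0.175, -1.402]
force: [0.4, 0.1, 3.2]
width: 0.0003
```

```bash
python3 st.py; python3 fine.py;  python3 - <<'E'
from h import *
im,d=arm.grab_frame("scene"); cv2.imwrite("pics/s5.png",cv2.resize(im[130:270,240:420,::-1],None,fx=4,fy=4,interpolation=cv2.INTER_CUBIC))
E
```

```text
18.8 [-0.684  0.457 -0.964 -2.191 -1.183  2.831] [0.5625 0.0528 0.1462] z [ 0.932  0.212 -0.293] y [-0.322  0.114 -0.94 ] F [0.4 0.1 3.2]
('scene', 1) [2.8 1.8 1.6]
('scene', 3) [ 0.7 -0.4 -0.2]
('scene', 2) [ 0.1 -0.6  0.7]
('scene', 0) [ 0.8 -0.4  0.1]
('scene', 'valve') [-0.8  0.3  0.1]
('top', 0) [-0.5 -0.2 -1.9]
('top', 3) [ 0.7 -1.3 -0.5]
('top', 2) [3.5 1.2 0.2]
('top', 1) [4.3 4.4 2.3]
('top', 'valve') [-0.9 -2.4 -1.8]
```

View pics/s5.png

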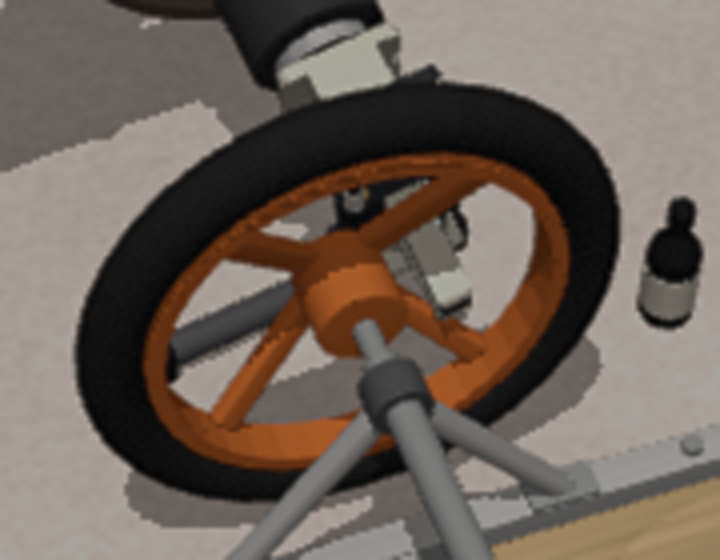

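The scene crop shows the spokes in a symmetric X and the finger at (440,275) resting above the lower robot-left spoke. The estimates average about 0 to 1°. Backing off along the spoke's normal, then straight out.

drive_tool --pt "0 0.08 0.08 0 0 0" --pt "0 0.04 0.06 0 0 0" --pt "-0.3 -0.03 0.05 0 0 0" --pt "-0.5 -0.06 0.1 0 0 0" --pt "-0.5 -0.06 0.1 0 0 0"

```text
t: 20.38
eef_pos: [0.5107, 0.0503, 0.1636]
ee_rot: [-1.877, 0.177, -1.398]
force: [3.7, -2.5, 0.4]
width: 0.0003
```

drive_tool --pt "-0.6 -0.1 0.1 0 0 0" --pt "-0.6 -0.1 0.1 0 0 0" --pt "-0.4 -0.1 0.2 0 0 0" --pt "0 0 0 0 0 0"

```text
t: 20.88
eef_pos: [0.4504, 0.034, 0.1862]
ee_rot: [-1.881, 0.173, -1.395]
force: [-0.2, 1.0, 0.3]
width: 0.0004
```

```bash
python3 st.py; python3 fine.py;  python3 - <<'E'
from h import *
im,d=arm.grab_frame("scene"); cv2.imwrite("pics/s6.png",cv2.resize(im[100:300,140:460,::-1],None,fx=2.4,fy=2.4,interpolation=cv2.INTER_CUBIC))
for n in ("soap","ink","balm","pump","hub"): print(n,lm(n,"scene"))
E
```

```text
20.88 [-0.905  0.097 -1.01  -1.824 -1.106  2.488] [0.4504 0.034  0.1862] z [ 0.928  0.219 -0.301] y [-0.329  0.108 -0.938] F [-0.2  1.   0.3]
('scene', 2) [-1.3 -0.3 -1.5]
('scene', 3) [-0.1 -0.6 -0.7]
('scene', 0) [ 0.7 -1.4 -1. ]
('scene', 1) [ 0.2  0.5 -1.1]
('scene', 'valve') [-0.3 -0.1 -1.1]
('top', 2) [0.6 2.6 1.1]
('top', 0) [-1.4 -1.1  1. ]
('top', 1) [0.8 3.1 0.8]
('top', 'valve') [-0.7 -1.   0.4]
('top', 3) [-0.1  0.2]
soap [(0.75, array([ 0.4974, -0.2787, -0.0006]))]
ink [(0.69, array([ 0.4781,  0.2275, -0.0025]))]
balm [(0.77, array([ 0.4788, -0.3791, -0.0008]))]
pump [(0.69, array([ 0.4991, -0.2788,  0.0034])), (0.66, array([ 0.4229, -0.0336,  0.0017]))]
hub [(0.64, array([ 0.5697, -0.0139,  0.1713]))]
```

View pics/s6.png

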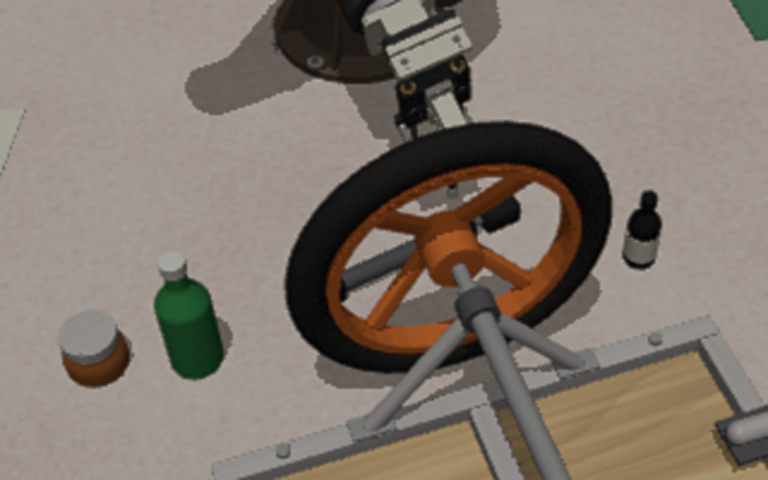

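The final crop shows the valve straight up at (452,188) above the hub, the hand clear, and the bystanders unmoved. Handing in.

```bash
python3 -c "
from station import arm
print(arm.job_done())"
```

```text
the job is handed in; nothing more can be done
None
```

I turned the wheel about 162° anticlockwise by pushing one spoke with the shut fingertips, then backed off. The hand came to rest about 12 cm in front of the wheel and I handed the job in at about 21 s.

- **Valve position:** after letting go, the estimates from both cameras average within about 0.5° of twelve o'clock. Single readings scatter from about -1.5° to +3°.
- **Bystanders:** pump, soap, ink and balm all read within 4 mm of where they started.
- **Forces:** every reading I took stayed under about 7 N. One of 3.7 N along the reach came while pulling out. I could not tell whether it was a brush or just the motion, but the wheel had not measurably moved afterwards.
- **Joint limit:** partway through I turned the wrist the wrong way. The last joint (q6) then read 3.031 rad against its 3.03 limit, about the size of the sensor noise. I reversed at once, but this may have touched the limit.

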